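Change the paper-tape roll on the bench spindle

TASK

The tape stand on the bench holds only an empty cardboard core. Take the core off the spindle and put it in the wooden scrap tray, then fit the full roll of paper tape over the spindle and lower it gently, without dropping it, until it sits flat on the stand's base. Leave everything else on the bench where it is.

Things in the scene. Friction and masses are not known exactly. Their poses are not given: they have to be found in the camera images.
- stand: tape stand, fixed to the bench: a pale square wooden base 90 x 90 mm, 18 mm thick, with an upright steel spindle in its middle, 16 mm in diameter, standing 64 mm above the base's top and tapering to 8 mm over its last 9 mm. Origin: centre of the underside, z up. At the start the empty core stands on the spindle
- spindle_seat (a point): point on the spindle's axis at the top face of the stand's base, 18 mm above the bench: where the underside of a seated roll or core rests; z up
- spindle_tip (a point): top of the spindle, 82 mm above the bench
- core: empty cardboard core, a plain tube 34 mm outside, 26 mm inside, 50 mm tall, about 18 g; at the start upright on the spindle with its underside on the stand's base. Origin: centre of its underside, z along its axis
- core_mid (a point): centre of the empty core, 25 mm above its underside
- roll: full roll of paper tape wound on the same kind of core: 58 mm outside, 26 mm hole right through, 50 mm tall, about 110 g; at the start standing on the bench with its axis upright. Either end may face down. Origin: centre of its underside, z along its axis
- roll_mid (a point): centre of the full roll, 25 mm above its underside
- tray: open plywood scrap tray, fixed to the bench: 130 x 130 mm outside, 45 mm tall, walls and floor 5 mm thick, empty. Origin: centre of its underside, z up, x and y along its sides
- jar: amber glass jar with a dark lid, 52 mm across, 75 mm tall; a bystander. Origin: centre of the underside
- glue: white glue bottle, 44 mm across, 120 mm tall; a bystander. Origin: centre of the underside
- wrench: steel wrench lying flat, 150 mm long, under 25 mm high; a bystander. Origin: near its middle at the underside
- brush: brush lying flat, 190 mm long, under 30 mm high; a bystander. Origin: near its middle at the underside
- mug: terracotta mug, 76 mm across without its handle, 85 mm tall; a bystander. Origin: centre of the underside
- head: white papier-mache puppet head on its neck, 86 mm across, 100 mm tall; a bystander. Origin: centre of the underside
- hoop: nearly used-up flat tape ring, 90 mm across, 24 mm tall, with a 76 mm hole; a bystander, not the roll to mount. Origin: centre of the underside
Things that resemble listed ones, but are neither listed nor needed, are in the scene too. Leave any green or orange look-alike of the core alone.

How it is judged (in metres and radians):
At the end, for the whole second after the job is handed in: The full roll is at rest on the spindle, axis within 9 mm and 0.09 rad of the spindle's, underside within 4 mm of the base; the empty core is at rest in the tray, its centre within 56 mm of the tray's middle along each side and less than 45 mm above its underside (horizontal distance between roll_mid and spindle_seat below 0.009 m and z of roll_mid in the frame of spindle_seat between 0.02 and 0.029 m and angle between the z axis of roll and the z axis of stand, either way round below 0.09 rad and linear speed of roll below 0.02 m/s and x of core_mid in the frame of tray between -0.056 and 0.056 m and y of core_mid in the frame of tray between -0.056 and 0.056 m and z of core_mid in the frame of tray below 0.045 m and linear speed of core below 0.03 m/s); the robot touches nothing.
It fails at once if the roll dropped or rammed down the spindle: faster than 0.5 m/s while it is around the spindle (horizontal distance between roll_mid and spindle_seat below 0.01 m and z of roll_mid in the frame of spindle_seat below 0.085 m and linear speed of roll above 0.5 m/s).
It fails at once if a bystander pushed or knocked more than 30 mm from its place (distance of any of jar, glue, wrench, brush, mug, head, hoop from where it was at the start of the episode above 0.03 m).
It also fails if it takes over 61 s, if anything falls off the work surface, if the arm or the gripper's body presses on something with over 40 N, if the wrist force passes 120 N, or if a joint passes its speed limit or range.

ROBOT

A 6-joint arm with a two-finger parallel gripper is mounted at the origin on the work surface. World frame = base frame: x ahead of the robot, y to its left, z up, the work surface at z = 0. Lengths are in m, angles in degrees, forces in N, time in s.
With the tool pointing down it reaches from about 0.4 to 0.825 m from the base axis. Payload 7 kg.
Tool frame: the origin (TCP) lies at the centre of the arm's flange, where the gripper is bolted on; the fingertips stand 178 mm ahead of it and the grasp point (between the pads) lies 159 mm ahead of it; z points along the fingers, y is the line along which they close (so a half turn about z gives the same grasp; the last joint's range is limited). The gripper opens to 88 mm and grips with 3 to 60 N. Pads are 19 mm wide; open, the fingers measure 130 mm over their backs; the gripper's body (78 mm by 193 mm) begins 47 mm behind the grasp point.
Start: joints at [-49.211, 20.546, 0.682, 0, -70.136, -16.507], TCP at [0.278, -0.615, 0.405] pointing down, gripper open.
Joint ranges: [-176.03, 176.03], [-82.01, 121.73], [-58.28, 71.71], [-173.87, 95.51], [-174.79, -0.11], [-173.66, 173.66]. Speed limits (degrees/s): [136.94, 136.94, 172.46, 180, 180, 180].

INTERFACE

Orientations are given as [roll, pitch, yaw] about the fixed x, y, z axes, in that order (R = Rz(yaw) Ry(pitch) Rx(roll)).
In Python, from plant import telemetry, snapshot, workorder, nets gives the robot as it stands.
- The arm moves only by the shell command python3 -m creep 'ROWS'. ROWS is JSON, a list that holds one entry, the list of rows, each a list of 5 numbers: the shift along the tool's x, y, z normalised to -1 to 1, where 1 is 0.2 m, then the turn about the tool's z normalised to -1 to 1, where 1 is pi/2 rad, then the opening, from 0 (shut) to 1 (fully open). In form: [[[x, y, z, spin, hand], ...]]. A call has 1 to 8 rows; each row shifts and turns the commanded pose from where the row before left it, along the tool's axes as they then stand; what a row does not reach is not made up. A row lasts 1/12 s, in which the tool goes at most 41.7 mm and 7.16 degrees, less where a joint would pass 70% of its speed; a pose out of reach is approached as far as the arm can. A call with a number of a shift or a turn outside -1 to 1 is refused whole. A call with a gripper value outside its range is refused whole. The fingers move at their own pace and stop on an object; the grip force is fixed at half the most. Time passes only in rows, so rows that do not move let the fingers close. It gives the time, the measured TCP pose, the force, the opening and the grip force at its end, in the units of the state.
- telemetry.get_obs(): the state, without advancing time (a new reading comes with each control period).
- snapshot(name): name is "scene" or "top" or "wrist"; returns a dict with "frame" (384x512x3 uint8, red, green, blue), "fx", "fy", "cx", "cy" (pixels), "rvec" (rotation vector, rad) and "tvec" (3), from world to camera coordinates, as OpenCV has them; the wrist camera has in their place "mount" (4x4, takes a point from camera to tool coordinates, whose origin is the TCP and whose axes are the flange's). Camera axes: x right, y down, z forward; pixel columns grow to the right and rows downward; lengths in m; the calibration is good to about 2 mm. A picture is of the moment at which its call begins: read the wrist's pose just before it. There is no depth.
- workorder.close_job(): hands the job in; it is judged then, once.
Trained networks look in a picture, given as the dict that the camera call returned (one of the last four; its "shot" number tells which), for a name from the list of things; names that differ only in an ending like _2 or _b are one class to them, and where a whole thing is asked for, a point or a joint stands for the part that bears it (a point fixed in the world has none). Each returns a list of dicts, best first, with "confidence" (0 to 1); they miss things now and then, are a little off and sometimes report something else, mostly with a low value. They report only what shows in the picture. A call takes as long as a camera call. They do not tell look-alikes from the thing itself.
- nets.find_in(picture, query): "uv" ([column, row] in pixels, amid what is visible of it).
- nets.masks_of(picture, query): "region" (384x512 bool, what is visible of it) and "uv" ([column, row] in pixels, amid what is visible of it).
- nets.landmark_of(picture, query): "uv" ([column, row] in pixels: a listed point, or the origin of a listed thing).
The state is a dict: "clock": time; "joint_pos": joint angles; "qvel": joint speeds; "tau": joint torques, N m; "tool_pos": TCP position; "orientation": TCP orientation; "force": force on the tool from outside, world axes, zero at the start; "moment": the same for the moment, N m; "opening": finger opening in m; "gripper_force": force on a finger pad.
Only numpy, scipy, OpenCV 4.12 (cv2) and the standard library are available. Lean on these libraries where they do the work, as an engineer would, in place of code of your own. Each camera call takes 0.05 s, during which the arm holds its last target. There are 200 camera calls.

## Working session

There is one attempt and no reset: what is moved stays moved. The work goes in short steps, Python scripts to look and compute and a shell command to move; the robot and the scene stay as the last step left them, time stands still between calls to the robot, and variables do not carry over. Pictures are saved under pics/ and viewed, at most 10 in all, crops included, and the job is handed in when it is done.

```bash
mkdir -p pics; cat > h.py <<'E'
import numpy as np, cv2
from plant import telemetry, snapshot, workorder, nets
from scipy.spatial.transform import Rotation as Ro
def cam(p, obs=None):
    K=np.array([[p['fx'],0,p['cx']],[0,p['fy'],p['cy']],[0,0,1.]])
    if 'mount' in p:
        T=np.eye(4);T[:3,:3]=Ro.from_euler('xyz',obs['orientation'],degrees=True).as_matrix();T[:3,3]=obs['tool_pos']
        M=T@np.array(p['mount']);return K,M[:3,:3],M[:3,3]
    R=cv2.Rodrigues(np.array(p['rvec'],float))[0];return K,R.T,-R.T@np.array(p['tvec'],float).ravel()
def ray(p,uv,z,obs=None):
    K,R,c=cam(p,obs);d=R@np.linalg.solve(K,[uv[0],uv[1],1]);return (c+d*(z-c[2])/d[2]).round(4)
def pix(p,X,obs=None):
    K,R,c=cam(p,obs);q=K@(R.T@(np.array(X)-c));return (q[:2]/q[2]).round(1)
def shot(n,f=None):
    o=telemetry.get_obs();p=snapshot(n)
    if f: cv2.imwrite('pics/'+f,cv2.cvtColor(p['frame'],cv2.COLOR_RGB2BGR))
    return o,p
E
python3 - <<'E'
from h import *
o,p=shot('top','top.png');o2,s=shot('scene','scene.png')
print(o['clock'],o['tool_pos'],o['orientation'],o['opening'])
Z=dict(stand=0,spindle_seat=.018,spindle_tip=.082,core=.018,core_mid=.043,roll=0,roll_mid=.025,tray=0,jar=0,glue=0,wrench=0,brush=0,mug=0,head=0,hoop=0)
for k,z in Z.items():
  for nm,q in(('top',p),('scene',s)):
    print(k,nm,[(np.round(d['uv']).tolist(),round(d['confidence'],2),ray(q,d['uv'],z).tolist()) for d in nets.landmark_of(q,k)[:3]])
E
```

```text
0.0 [ 0.27750226 -0.61510439  0.4037101 ] [ 1.79903757e+02 -6.02264633e-03 -1.55726054e+02] 0.08732604498498342
stand top [([261.0, 202.0], 0.86, [0.5316, -0.0171, 0.0])]
stand scene [([243.0, 196.0], 0.56, [0.5043, -0.0083, 0.0]), ([243.0, 197.0], 0.4, [0.5062, -0.0083, -0.0])]
spindle_seat top [([258.0, 207.0], 0.75, [0.5135, -0.0076, 0.018])]
spindle_seat scene [([242.0, 196.0], 0.77, [0.5181, -0.0187, 0.018])]
spindle_tip top [([260.0, 206.0], 0.86, [0.5137, -0.0129, 0.082])]
spindle_tip scene [([246.0, 178.0], 0.86, [0.5121, 0.0004, 0.082])]
core top [([260.0, 208.0], 0.48, [0.5108, -0.012, 0.018]), ([296.0, 217.0], 0.45, [0.479, -0.1255, 0.018]), ([262.0, 175.0], 0.4, [0.6159, -0.0213, 0.018])]
core scene [([261.0, 217.0], 0.75, [0.6357, -0.0244, 0.018]), ([244.0, 194.0], 0.7, [0.5146, -0.0106, 0.018]), ([209.0, 201.0], 0.63, [0.4802, -0.1229, 0.018])]
core_mid top [([297.0, 219.0], 0.64, [0.4737, -0.126, 0.043]), ([264.0, 173.0], 0.61, [0.6196, -0.0268, 0.043]), ([258.0, 210.0], 0.5, [0.5036, -0.0042, 0.043])]
core_mid scene [([208.0, 198.0], 0.73, [0.4915, -0.1314, 0.043]), (
[... 863 characters left out ...]
, 0.53, [0.3729, -0.0053, 0.0])]
wrench scene [([225.0, 175.0], 0.58, [0.3712, -0.0007, 0.0])]
brush top [([110.0, 232.0], 0.67, [0.4471, 0.4702, 0.0])]
brush scene [([332.0, 144.0], 0.88, [0.4374, 0.4574, 0.0]), ([133.0, 285.0], 0.48, [0.639, -0.4367, 0.0])]
mug top [([120.0, 174.0], 0.56, [0.6349, 0.4385, 0.0])]
mug scene [([362.0, 168.0], 0.57, [0.6164, 0.441, 0.0])]
head top [([388.0, 169.0], 0.91, [0.6303, -0.4357, 0.0])]
head scene [([128.0, 284.0], 0.91, [0.6316, -0.446, 0.0])]
hoop top [([250.0, 126.0], 0.82, [0.7851, 0.0113, 0.0]), ([304.0, 153.0], 0.73, [0.6894, -0.1631, 0.0]), ([161.0, 215.0], 0.15, [0.4994, 0.3076, 0.0])]
hoop scene [([303.0, 249.0], 0.63, [0.7966, 0.0142, 0.0])]
```

View pics/top.png

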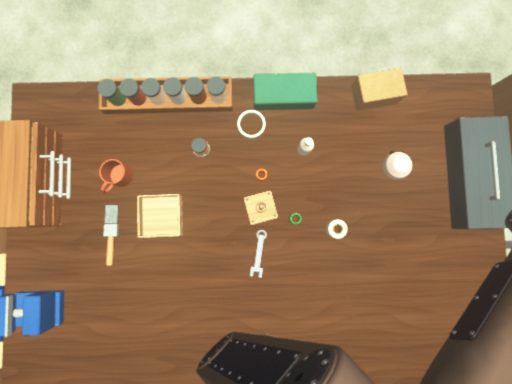

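View pics/scene.png

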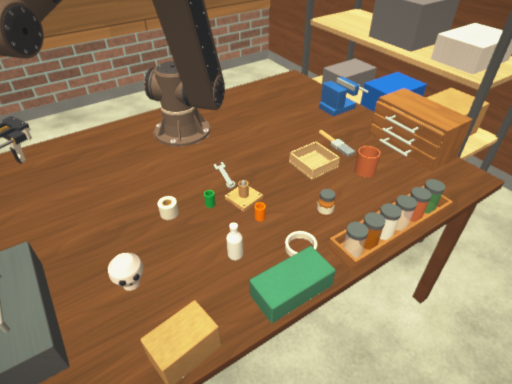

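The top view shows the stand with the core at (261,207), the roll at (338,229) and the tray at (160,216). The green (296,218) and orange (262,174) look-alikes are close to the stand. I'll move above the stand and roll for a closer look with the wrist camera.

```bash
cat >> h.py <<'E'
def delta(target,dyaw=0):
    o=telemetry.get_obs();R=Ro.from_euler('xyz',o['orientation'],degrees=True)
    d=R.inv().apply(np.array(target)-o['tool_pos'])/.2
    print('t',round(o['clock'],2),'pos',np.round(o['tool_pos'],4),'ori',np.round(o['orientation'],2),'units',d.round(4),'minrows',round(np.linalg.norm(d)/.2,2))
E
python3 -c "
from h import *
delta([.46,-.10,.40])"
```

```text
t 1.6 pos [ 0.2775 -0.6153  0.4047] ori [-180.     -0.   -155.72] units [-1.8911  1.9734  0.0232] minrows 13.67
```

```bash
R='x'; python3 -m creep '[[[-0.118,0.123,0,0,1],[-0.118,0.123,0,0,1],[-0.118,0.123,0,0,1],[-0.118,0.123,0,0,1],[-0.118,0.123,0,0,1],[-0.118,0.123,0,0,1],[-0.118,0.123,0,0,1],[-0.118,0.123,0,0,1]]]'
python3 -m creep '[[[-0.118,0.123,0,0,1],[-0.118,0.123,0,0,1],[-0.118,0.123,0,0,1],[-0.118,0.123,0,0,1],[-0.118,0.123,0,0,1],[-0.118,0.123,0,0,1],[-0.118,0.123,0,0,1],[-0.118,0.123,0,0,1]]]'
python3 -m creep '[[[0,0,0,0,1],[0,0,0,0,1]]]'
python3 - <<'E'
from h import *
o,p=shot('wrist','w1.png')
print(o['tool_pos'],o['orientation'],p['mount'])
for k,z in dict(stand=0,spindle_tip=.082,core_mid=.043,roll_mid=.025,roll=0).items():
    print(k,[(np.round(d['uv']).tolist(),round(d['confidence'],2),ray(p,d['uv'],z,o).tolist()) for d in nets.landmark_of(p,k)[:3]])
E
```

```text
clock: 2.27
tool_pos: [0.3689, -0.3567, 0.4049]
orientation: [-180.0, 0.0, -155.7]
force: [0.8, 0.6, 0.3]
opening: 0.0876
gripper_force: 0.0
clock: 2.93
tool_pos: [0.46, -0.0995, 0.4051]
orientation: [-180.0, 0.1, -155.7]
force: [1.6, -0.8, 0.9]
opening: 0.0876
gripper_force: 0.0
clock: 3.1
tool_pos: [0.4603, -0.0997, 0.4048]
orientation: [-180.0, 0.0, -155.5]
force: [-0.2, -0.5, -0.4]
opening: 0.0876
gripper_force: 0.0
[ 0.46033973 -0.09969263  0.40482829] [-1.79994608e+02  1.99288440e-02 -1.55522910e+02] [[-3.15091081e-05 -9.60780964e-01 -2.77308381e-01  7.50775794e-02]
 [ 9.99999107e-01  3.40251115e-04 -1.29248122e-03 -8.80152098e-04]
 [ 1.33614584e-03 -2.77308174e-01  9.60780095e-01  1.90148151e-02]
 [ 0.00000000e+00  0.00000000e+00  0.00000000e+00  1.00000000e+00]]
stand [([294.0, 226.0], 0.68, [0.5151, -0.0137, 0.0])]
spindle_tip [([303.0, 251.0], 0.84, [0.5131, -0.016, 0.082])]
core_mid [([296.0, 239.0], 0.96, [0.5163, -0.0168, 0.043]), ([260.0, 287.0], 0.82, [0.6016, -0.0291, 0.043]), ([236.0, 177.0], 0.6, [0.474, -0.1198, 0.043])]
roll_mid [([146.0, 102.0], 0.74, [0.4387, -0.2534, 0.025])]
roll [([152.0, 104.0], 0.91, [0.441, -0.2542, 0.0]), ([304.0, 250.0], 0.72, [0.543, 0.0155, 0.0])]
```

View pics/w1.png

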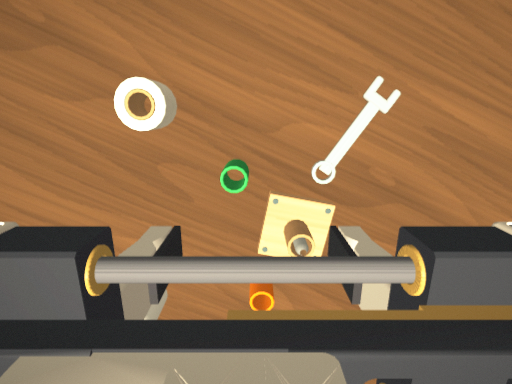

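The wrist view shows the core and spindle tip at (302,246), roll top at (141,104), green core at (235,178) and orange core at (262,298). I'll take the core now.

```bash
python3 -c "
from h import *
delta([.515,-.015,.207])"
```

```text
t 3.4 pos [ 0.4596 -0.1021  0.4047] ori [-180.     -0.   -155.81] units [-0.4315  0.2838  0.9884] minrows 5.58
```

```bash
python3 -m creep '[[[-0.108,0.071,0.06,0,1],[-0.108,0.071,0.06,0,1],[-0.108,0.071,0.06,0,1],[-0.108,0.071,0.06,0,1],[0,0,0.15,0,1],[0,0,0.15,0,1],[0,0,0,0,1],[0,0,0,0,1]]]'
python3 - <<'E'
from h import *
for i in range(3):
  o,p=shot('wrist','w2.png' if i==0 else None)
  print(o['tool_pos'],o['orientation'])
  for k,z in dict(spindle_tip=.082,core_mid=.043).items():
    print(k,[(np.round(d['uv']).tolist(),round(d['confidence'],2),ray(p,d['uv'],z,o).tolist()) for d in nets.landmark_of(p,k)[:2]])
delta([.515,-.015,.207])
E
```

```text
clock: 4.07
tool_pos: [0.5149, -0.0147, 0.2959]
orientation: [180.0, -0.2, -155.8]
force: [0.7, 0.6, 0.9]
opening: 0.0875
gripper_force: 0.0
[ 0.51494283 -0.01470533  0.29590499] [ 179.99932022   -0.217549   -155.76639138]
spindle_tip [([251.0, 191.0], 0.57, [0.4969, -0.0267, 0.082]), ([334.0, 47.0], 0.39, [0.3929, -0.0177, 0.082])]
core_mid [([257.0, 204.0], 0.98, [0.5155, -0.0137, 0.043]), ([211.0, 284.0], 0.77, [0.6046, -0.0202, 0.043])]
[ 0.51601328 -0.0142958   0.29863426] [-1.79956410e+02  1.55466092e-01 -1.55745787e+02]
spindle_tip [([257.0, 214.0], 0.91, [0.5146, -0.0144, 0.082])]
core_mid [([159.0, 103.0], 0.95, [0.475, -0.1163, 0.043]), ([256.0, 196.0], 0.85, [0.513, -0.0161, 0.043])]
[ 0.51565271 -0.01409973  0.29827338] [-1.79978199e+02  1.61994296e-01 -1.55742288e+02]
spindle_tip [([256.0, 213.0], 0.66, [0.5137, -0.0156, 0.082])]
core_mid [([156.0, 103.0], 0.8, [0.4756, -0.1182, 0.043]), ([256.0, 196.0], 0.67, [0.513, -0.016, 0.043])]
t 4.52 pos [ 0.5153 -0.014   0.2975] ori [-1.7999e+02  8.0000e-02 -1.5573e+02] units [ 0.0043 -0.0039  0.4524] minrows 2.26
```

Well centred: both points come out near (0.514, -0.015). Descend, grip and lift.

```bash
python3 -m creep '[[[0,0,0.15,0,1],[0,0,0.15,0,1],[0,0,0.15,0,1],[0,0,0,0,0.2],[0,0,0,0,0.2],[0,0,0,0,0.2],[0,0,0,0,0.2],[0,0,0,0,0.2]]]'
python3 -m creep '[[[0,0,0,0,0.2],[0,0,0,0,0.2],[0,0,0,0,0.2],[0,0,0,0,0.2]]]'
```

```text
clock: 5.18
tool_pos: [0.516, -0.0137, 0.2084]
orientation: [-180.0, 0.2, -155.7]
force: [0.0, -0.8, -0.0]
opening: 0.0599
gripper_force: 0.0
clock: 5.52
tool_pos: [0.5153, -0.0139, 0.207]
orientation: [-180.0, 0.0, -155.7]
force: [-0.3, 0.0, -0.5]
opening: 0.0334
gripper_force: 0.1
```

```bash
python3 -m creep '[[[0,0,0,0,0.2],[0,0,0,0,0.2],[0,0,-0.05,0,0.2],[0,0,-0.1,0,0.2],[0,0,-0.15,0,0.2],[0,0,-0.15,0,0.2],[0,0,-0.15,0,0.2],[0,0,0,0,0.2]]]'
python3 -c "
from h import *
delta([.493,.305,.31])
for i in range(2):
  o,p=shot('top')
  for k in ['tray']:
    print([(d['uv'],ray(p,d['uv'],0)) for d in nets.landmark_of(p,k)[:2]])
  m=nets.masks_of(p,'tray')[0]['region'];r=cv2.minAreaRect(np.argwhere(m)[:,::-1].astype(np.float32));print(r,ray(p,r[0],.03))
"
```

```text
clock: 6.18
tool_pos: [0.5169, -0.0137, 0.3332]
orientation: [-179.9, 0.5, -155.6]
force: [1.2, 0.7, -0.1]
opening: 0.0322
gripper_force: 30.0
t 6.18 pos [ 0.5169 -0.0137  0.3332] ori [-179.86    0.52 -155.65] units [-0.547   1.5014  0.1173] minrows 8.01
[([164.0, 215.0], array([0.4979, 0.2967, 0.    ]))]
((158.9737548828125, 202.50137329101562), (17.081621170043945, 42.78289031982422), 86.98721313476562) [0.5365 0.3052 0.03  ]
[([164.8, 217.5], array([0.4898, 0.2942, 0.    ]))]
((158.47230529785156, 202.50152587890625), (17.140235900878906, 41.82439422607422), 86.8201675415039) [0.5365 0.3068 0.03  ]
```

```bash
python3 -m creep '[[[-0.055,0.15,0,0,0.2],[-0.055,0.15,0,0,0.2],[-0.055,0.15,0,0,0.2],[-0.055,0.15,0,0,0.2],[-0.055,0.15,0,0,0.2],[-0.055,0.15,0,0,0.2],[-0.055,0.15,0,0,0.2],[-0.055,0.15,0,0,0.2]]]'
python3 -m creep '[[[-0.055,0.15,0,0,0.2],[-0.055,0.15,0,0,0.2],[0,0,0,0,0.2],[0,0,0,0,0.2]]]'
python3 - <<'E'
from h import *
o,p=shot('wrist','w3.png')
print(p['mount'][0][3],[(d['uv'],d['confidence'],ray(p,d['uv'],0,o)) for d in nets.landmark_of(p,'tray')[:2]])
delta([.493,.303,.198])
E
```

```text
clock: 7.15
tool_pos: [0.4963, 0.2425, 0.3256]
orientation: [-180.0, -0.1, -155.7]
force: [1.0, -0.6, 0.0]
opening: 0.0326
gripper_force: 30.0
clock: 7.48
tool_pos: [0.4918, 0.3063, 0.3251]
orientation: [-179.9, -0.1, -155.6]
force: [-0.3, -0.9, -0.6]
opening: 0.0325
gripper_force: 30.0
0.07507926134562531 [([256.7, 183.8], 0.72, array([0.4933, 0.3076, 0.    ]))]
t 7.58 pos [0.4919 0.3045 0.3255] ori [-1.7994e+02 -1.3000e-01 -1.5570e+02] units [-0.0033 -0.0084  0.6376] minrows 3.19
```

View pics/w3.png

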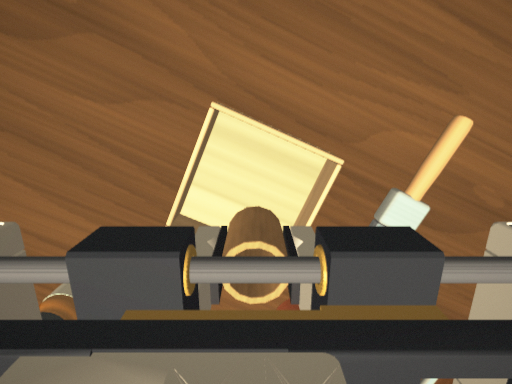

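The core is held upright at (255,250), and the tray centre is at about (257,184), right below it. Lower and release with a partial opening.

```bash
python3 -m creep '[[[0,0,0.15,0,0.2],[0,0,0.15,0,0.2],[0,0,0.15,0,0.2],[0,0,0.12,0,0.2],[0,0,0.055,0,0.2],[0,0,0,0,0.2],[0,0,0,0,0.2],[0,0,0,0,0.65]]]'
python3 -m creep '[[[0,0,0,0,0.65],[0,0,0,0,0.65],[0,0,0,0,0.65],[0,0,0,0,0.65],[0,0,-0.08,0,0.65],[0,0,-0.15,0,0.65],[0,0,-0.18,0,0.65],[0,0,-0.18,0,0.65]]]'
python3 - <<'E'
from h import *
delta([.50,-.12,.30])
E
```

```text
clock: 8.25
tool_pos: [0.4929, 0.305, 0.2032]
orientation: [180.0, 0.1, -155.7]
force: [-0.0, 0.5, -0.2]
opening: 0.0355
gripper_force: 0.0
clock: 8.92
tool_pos: [0.4919, 0.3045, 0.3208]
orientation: [-180.0, -0.1, -155.7]
force: [1.0, 0.4, 0.0]
opening: 0.0572
gripper_force: 0.0
t 8.92 pos [0.4919 0.3045 0.3208] ori [-1.7996e+02 -8.0000e-02 -1.5571e+02] units [ 0.8361 -1.9514  0.1064] minrows 10.63
```

```bash
python3 -m creep '[[[0.055,-0.167,0,0,0.65],[0.055,-0.167,0,0,1],[0.055,-0.167,0,0,1],[0.055,-0.167,0,0,1],[0.055,-0.167,0,0,1],[0.055,-0.167,0,0,1],[0.055,-0.167,0,0,1],[0.055,-0.167,0,0,1]]]'
python3 -m creep '[[[0.055,-0.167,0,0,1],[0,0,0,0,1],[0,0,0,0,1],[0,0,0,0,1]]]'
python3 - <<'E'
from h import *
for i in range(4):
  o,p=shot('wrist','w4.png' if i==0 else None)
  if i==0:print(o['tool_pos'],o['orientation'])
  for k,z in dict(spindle_tip=.082,spindle_seat=.018,stand=0,roll_mid=.025).items():
    print(k,[(np.round(d['uv'],1).tolist(),round(d['confidence'],2),ray(p,d['uv'],z,o).tolist()) for d in nets.landmark_of(p,k)[:1]])
o,p=shot('top')
d=nets.landmark_of(p,'core_mid');print([(x['uv'],x['confidence'],ray(p,x['uv'],.03)) for x in d])
E
```

```text
clock: 9.58
tool_pos: [0.5216, 0.0234, 0.3202]
orientation: [-180.0, 0.1, -155.7]
force: [0.3, -0.6, -0.9]
opening: 0.0874
gripper_force: 0.0
clock: 9.92
tool_pos: [0.5255, -0.01, 0.3198]
orientation: [180.0, 0.0, -155.8]
force: [0.3, -0.5, -0.0]
opening: 0.0875
gripper_force: 0.0
[ 0.5255189  -0.01004718  0.31983659] [ 1.79996627e+02  2.19354953e-02 -1.55774697e+02]
spindle_tip [([255.6, 193.0], 0.87, [0.5149, -0.0153, 0.082])]
spindle_seat [([256.2, 174.4], 0.98, [0.5138, -0.015, 0.018])]
stand [([254.0, 172.2], 0.88, [0.5161, -0.0164, 0.0])]
roll_mid []
spindle_tip [([254.0, 193.9], 0.94, [0.516, -0.0151, 0.082])]
spindle_seat []
stand [([252.0, 173.6], 0.92, [0.5184, -0.0167, 0.0])]
roll_mid [([254.5, 190.6], 0.27, [0.528, -0.0094, 0.025])]
spindle_tip [([256.0, 191.2], 0.75, [0.5133, -0.0153, 0.082])]
spindle_seat [([253.1, 177.2], 0.73, [0.5176, -0.0163, 0.018])]
stand [([252.1, 173.1], 0.72, [0.5178, -0.0175, 0.0])]
roll_mid []
spindle_tip [([255.3, 193.7], 0.93, [0.5154, -0.0153, 0.082])]
spindle_seat [([255.6, 175.9], 0.83, [0.5153, -0.0149, 0.018])]
stand []
roll_mid []
[([294.1, 219.2], 0.53, array([ 0.4729, -0.1183,  0.03  ]))]
```

View pics/w4.png

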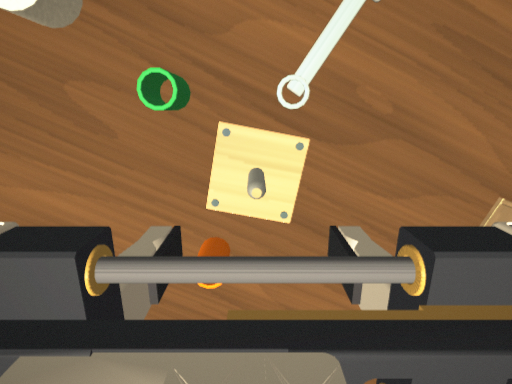

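The bare spindle's tip is at (256,191), which gives an axis near (0.515, -0.0153). Next, over the roll in the same relative view.

```bash
python3 -m creep '[[[0.118,-0.1325,0,0,1],[0.118,-0.1325,0,0,1],[0.118,-0.1325,0,0,1],[0.118,-0.1325,0,0,1],[0.118,-0.1325,0,0,1],[0.118,-0.1325,0,0,1],[0.118,-0.1325,0,0,1],[0,0,0,0,1]]]'
python3 -m creep '[[[0,0,0,0,1],[0,0,0,0,1],[0,0,0,0,1]]]'
python3 - <<'E'
from h import *
for i in range(3):
  o,p=shot('wrist','w5.png' if i==0 else None)
  if i==0:print(o['tool_pos'],o['orientation'])
  for k,z in dict(roll=0,roll_mid=.025).items():
    print(k,[(np.round(d['uv'],1).tolist(),round(d['confidence'],2),ray(p,d['uv'],z,o).tolist()) for d in nets.landmark_of(p,k)[:1]])
# bright white top annulus ellipse
g=p['frame'].min(axis=2);_,b=cv2.threshold(g,170,255,0)
b[225:]=0
for c in cv2.findContours(b,cv2.RETR_LIST,cv2.CHAIN_APPROX_NONE)[0]:
  if len(c)>40: e=cv2.fitEllipse(c);print(e,ray(p,e[0],.05,o))
o,p=shot('top','top2.png')
d=nets.landmark_of(p,'core_mid');print([(x['uv'],x['confidence'],ray(p,x['uv'],.03)) for x in d])
E
```

```text
clock: 11.68
tool_pos: [0.4494, -0.2509, 0.3195]
orientation: [-180.0, -0.1, -155.9]
force: [-0.1, 1.1, 0.3]
opening: 0.0877
gripper_force: 0.0
clock: 11.93
tool_pos: [0.4515, -0.2463, 0.3197]
orientation: [180.0, 0.0, -155.7]
force: [-0.2, -0.1, 0.4]
opening: 0.0876
gripper_force: 0.0
[ 0.45154267 -0.24632718  0.31967405] [ 1.79999383e+02  6.61876850e-03 -1.55678051e+02]
roll [([256.6, 172.1], 0.81, [0.4408, -0.2503, 0.0])]
roll_mid [([255.8, 179.3], 0.76, [0.4429, -0.2504, 0.025])]
roll [([255.2, 173.9], 0.85, [0.4434, -0.2506, 0.0])]
roll_mid [([257.0, 176.0], 0.79, [0.4396, -0.2504, 0.025])]
roll [([256.7, 170.9], 0.6, [0.4397, -0.2508, 0.0])]
roll_mid [([252.7, 177.0], 0.64, [0.4421, -0.2541, 0.025])]
((492.36236572265625, 204.5264434814453), (15.444780349731445, 71.02117919921875), 43.394744873046875) [ 0.3701 -0.0466  0.05  ]
((256.7979431152344, 182.65762329101562), (36.97254180908203, 38.355899810791016), 84.93814849853516) [ 0.44   -0.2508  0.05  ]
((256.60009765625, 181.9853057861328), (62.16033935546875, 63.90830993652344), 114.10398864746094) [ 0.4396 -0.2512  0.05  ]
[([159.4, 216.4], 0.67, array([0.4928, 0.304 , 0.03  ])), ([264.3, 170.6], 0.6, array([ 0.6294, -0.029 ,  0.03  ])), ([162.0, 216.8], 0.28, array([0.4913, 0.2959, 0.03  ]))]
```

View pics/w5.png

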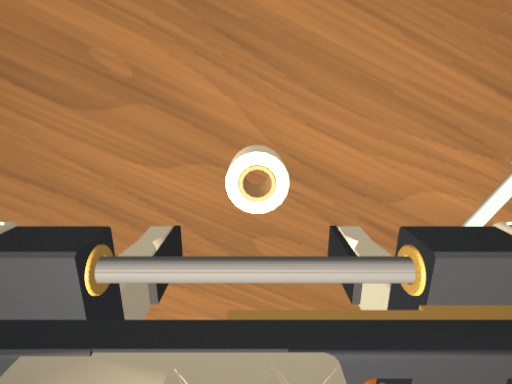

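The roll is at (257,182), giving (0.440, -0.251), and the core shows in the tray in the top view. Grasp the roll 30 mm above its underside.

```bash
python3 -m creep '[[[0.062,0,0.05,0,1],[0,0,0.15,0,1],[0,0,0.15,0,1],[0,0,0.15,0,1],[0,0,0.1,0,1],[0,0,0.055,0,1],[0,0,0,0,1],[0,0,0,0,0.4]]]'
python3 -m creep '[[[0,0,0,0,0.4],[0,0,0,0,0.4],[0,0,0,0,0.4],[0,0,0,0,0.4],[0,0,0,0,0.4],[0,0,0,0,0.4],[0,0,0,0,0.4],[0,0,0,0,0.4]]]'
```

```text
clock: 13.15
tool_pos: [0.44, -0.2521, 0.1884]
orientation: [180.0, -0.1, -155.7]
force: [0.2, -0.5, 1.1]
opening: 0.0846
gripper_force: 0.0
clock: 13.82
tool_pos: [0.4401, -0.252, 0.1894]
orientation: [-180.0, 0.0, -155.7]
force: [-2.1, 2.3, 7.0]
opening: 0.0582
gripper_force: 30.0
```

```bash
python3 -m creep '[[[0,0,-0.05,0,0.4],[0,0,-0.1,0,0.4],[0,0,-0.15,0,0.4],[0,0,-0.15,0,0.4],[0,0,-0.15,0,0.4],[0,0,-0.05,0,0.4],[-0.08,0.09,0,0,0.4],[-0.1,0.11,0,0,0.4]]]'
python3 -m creep '[[[-0.1,0.11,0,0,0.4],[-0.1,0.11,0,0,0.4],[-0.1,0.11,0,0,0.4],[-0.1,0.11,0,0,0.4],[-0.1,0.11,0,0,0.4],[-0.1,0.11,0,0,0.4],[-0.047,0.062,0,0,0.4],[0,0,0,0,0.4]]]'
python3 -m creep '[[[0,0,0,0,0.4],[0,0,0,0,0.4],[0,0,0,0,0.4]]]'
python3 - <<'E'
from h import *
ps=[]
for i in range(5):
  o,p=shot('wrist','w6.png' if i==0 else None); ps.append(o['tool_pos'])
print(np.mean(ps,0),o['orientation'],o['clock'])
g=p['frame'].min(axis=2);_,b=cv2.threshold(g,170,255,0)
print([ (d['uv'],ray(p,d['uv'],.313-.189+.025,o)) for d in nets.landmark_of(p,'roll_mid')[:1]])
delta([.515,-.0153,.32])
E
```

```text
clock: 14.48
tool_pos: [0.4559, -0.2012, 0.3201]
orientation: [-179.9, 0.1, -155.9]
force: [0.1, 0.4, -2.3]
opening: 0.0579
gripper_force: 30.0
clock: 15.15
tool_pos: [0.5156, -0.0134, 0.3189]
orientation: [180.0, 0.0, -155.6]
force: [0.1, -0.2, -1.0]
opening: 0.0582
gripper_force: 30.0
clock: 15.4
tool_pos: [0.5145, -0.0166, 0.3187]
orientation: [180.0, -0.0, -155.8]
force: [0.3, -0.3, -1.1]
opening: 0.0579
gripper_force: 30.0
[ 0.51461564 -0.01666241  0.31873037] [ 1.79999490e+02  2.58187109e-03 -1.55774759e+02] 15.6
[([255.8, 251.6], array([ 0.5181, -0.0155,  0.149 ]))]
t 15.7 pos [ 0.5148 -0.0164  0.3187] ori [ 180.      0.   -155.76] units [-0.0031  0.0046 -0.0064] minrows 0.04
```

View pics/w6.png

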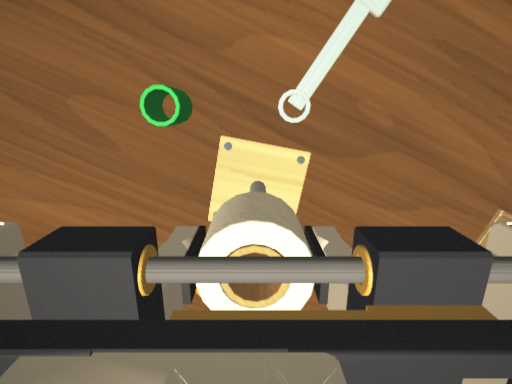

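The roll is held level and aligned over the spindle (the spindle shows at (258,188), the roll is centred at column 255). Descend slowly and watch the force.

```bash
python3 -m creep '[[[-0.002,0.005,0.05,0,0.4],[0,0,0.05,0,0.4],[0,0,0.05,0,0.4],[0,0,0.05,0,0.4],[0,0,0.04,0,0.4],[0,0,0.04,0,0.4],[0,0,0.03,0,0.4],[0,0,0,0,0.4]]]'
python3 -c "
from h import *
delta([.515,-.0153,.207]);print(telemetry.get_obs()['force'])"
```

```text
clock: 16.37
tool_pos: [0.5144, -0.015, 0.2551]
orientation: [180.0, -0.1, -155.7]
force: [-0.4, -0.6, -1.2]
opening: 0.0581
gripper_force: 30.0
t 16.37 pos [ 0.5144 -0.015   0.2551] ori [ 1.7998e+02 -1.4000e-01 -1.5573e+02] units [-0.0025 -0.0028  0.2403] minrows 1.2
[-0.43731451 -0.56291644 -1.19362463]
```

The underside is about 16 mm below the tip, with no contact force. Continue.

```bash
python3 -m creep '[[[0,0,0.04,0,0.4],[0,0,0.04,0,0.4],[0,0,0.04,0,0.4],[0,0,0.04,0,0.4],[0,0,0.03,0,0.4],[0,0,0.02,0,0.4],[0,0,0.01,0,0.4],[0,0,0,0,0.4]]]'
python3 -m creep '[[[0,0,0.007,0,0.4],[0,0,0,0,0.4],[0,0,0,0,0.4]]]'
python3 -m creep '[[[0,0,0.007,0,0.4],[0,0,0,0,0.4],[0,0,0,0,0.4]]]'
```

```text
clock: 17.03
tool_pos: [0.5147, -0.0149, 0.2121]
orientation: [180.0, -0.0, -155.7]
force: [0.5, -0.2, -1.1]
opening: 0.0581
gripper_force: 30.0
clock: 17.28
tool_pos: [0.5149, -0.0148, 0.2115]
orientation: [-180.0, 0.0, -155.7]
force: [-0.7, -0.1, -1.4]
opening: 0.0581
gripper_force: 30.0
clock: 17.53
tool_pos: [0.5148, -0.0149, 0.2099]
orientation: [-180.0, 0.0, -155.7]
force: [-0.1, 0.2, -1.2]
opening: 0.0582
gripper_force: 30.0
```

```bash
python3 -m creep '[[[0,0,0.007,0,0.4],[0,0,0,0,0.4],[0,0,0,0,0.4]]]'
python3 -m creep '[[[0,0,0.005,0,0.4],[0,0,0,0,0.4],[0,0,0,0,0.4]]]'
```

```text
clock: 17.78
tool_pos: [0.5148, -0.0149, 0.2084]
orientation: [180.0, -0.0, -155.7]
force: [-0.1, -0.2, -1.5]
opening: 0.0581
gripper_force: 30.0
clock: 18.03
tool_pos: [0.5149, -0.0149, 0.2075]
orientation: [-180.0, 0.0, -155.7]
force: [-0.2, -0.2, -0.9]
opening: 0.0579
gripper_force: 30.0
```

```bash
python3 -m creep '[[[0,0,0.004,0,0.4],[0,0,0,0,0.4],[0,0,0,0,0.72],[0,0,0,0,0.76],[0,0,0,0,0.8],[0,0,0,0,1],[0,0,0,0,1],[0,0,0,0,1]]]'
python3 -m creep '[[[0,0,0,0,1],[0,0,-0.04,0,1],[0,0,-0.1,0,1],[0,0,-0.15,0,1],[0,0,-0.15,0,1],[0,0,-0.15,0,1],[-0.06,0,-0.1,0,1],[0,0,0,0,1]]]'
python3 - <<'E'
from h import *
o,p=shot('wrist','w7.png')
K=[]
for k,z in dict(roll_mid=.043,spindle_tip=.082).items():
    print(k,[(np.round(d['uv'],1).tolist(),round(d['confidence'],2),ray(p,d['uv'],z,o).tolist()) for d in nets.landmark_of(p,k)[:1]])
a=p['frame'];s,q=shot('scene')
b=cv2.resize(q['frame'][120:260,150:390],(480,280))
im=np.vstack([a,np.pad(b,((0,0),(0,32),(0,0)))])[:, :]
im=cv2.resize(im,(462,600));cv2.imwrite('pics/fin.png',cv2.cvtColor(im,cv2.COLOR_RGB2BGR))
E
```

```text
clock: 18.7
tool_pos: [0.5148, -0.0149, 0.2066]
orientation: [180.0, -0.0, -155.7]
force: [0.6, 0.2, -0.5]
opening: 0.084
gripper_force: 0.0
clock: 19.37
tool_pos: [0.5281, -0.0094, 0.3504]
orientation: [-179.9, 0.5, -155.6]
force: [1.7, 0.5, 0.0]
opening: 0.0875
gripper_force: 0.0
roll_mid [([257.0, 167.8], 0.82, [0.5136, -0.0155, 0.043])]
spindle_tip [([258.5, 177.0], 0.61, [0.5134, -0.0144, 0.082])]
```

View pics/fin.png

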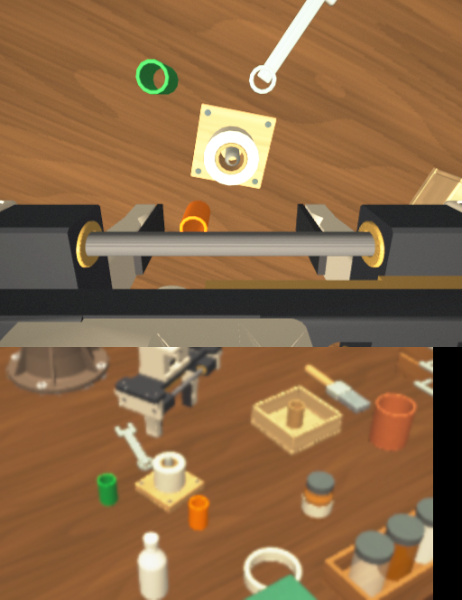

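The roll sits flat on the base with the spindle in its hole (231,155 in the composite), and the core stands in the tray (296,413). Bystanders are untouched.

```bash
python3 -m creep '[[[0,0,0,0,1],[0,0,0,0,1],[0,0,0,0,1]]]' | head -1; python3 -c "
from plant import workorder
print(workorder.close_job())"
```

```text
clock: 19.82
the job is handed in; nothing more can be done
None
```

The job is handed in at about 20 s: the empty core stands in the scrap tray, the full roll sits flat on the stand's base around the spindle, and nothing else was moved; no verdict came back.

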